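Feel for the notch in the clamp bar and press the release key

ROBOT

A 6-joint arm with a two-finger parallel gripper is mounted at the origin on the work surface. World frame = base frame: x ahead of the robot, y to its left, z up, the work surface at z = 0. Lengths are in m, angles in rad, forces in N, time in s.
With the tool pointing down it reaches from about 0.35 to 0.85 m from the base axis. Payload 8.1 kg.
Tool frame: the origin (TCP) lies at the very end of the fingers, on their centre line; the grasp point (between the pads) lies 19 mm behind it; z points along the fingers, y is the direction in which the jaws open and shut (so a half turn about z gives the same grasp; the last joint's range is limited). The gripper opens to 93 mm and grips with 3 to 60 N. Pads are 15 mm wide; open, the fingers measure 128 mm over their backs; the gripper's body (75 mm by 188 mm) begins 65 mm behind the grasp point.
Start: joints at [-1.256, 0.13, 1.488, -0, 1.523, -0.085], TCP at [0.234, -0.553, 0.219] pointing down, gripper open.
Joint ranges: [-2.96, 2.96], [-0.89, 2.26], [0.02, 2.5], [-1.34, 4.48], [0, 2.73], [-2.66, 2.66]. Speed limits (rad/s): [2.39, 2.39, 2.79, 3.14, 3.14, 3.14].

INTERFACE

Orientations are given as a rotation vector (axis times angle).
In Python, from plant import * gives the robot as it stands.
- The arm moves only by the tool apply_moves, never from a script. Its argument "commands" is one flat list of numbers, 7 for each row, row after row: the shift along the world's x, y, z in cm, then the turn, a rotation vector about the world's x, y, z in rad, then the finger opening in cm, from 0 to 9.3. A call has 1 to 8 rows; each row shifts and turns the pose as measured when the row begins; what a row does not reach is not made up. A row lasts 1/8 s, in which the tool goes at most 62.5 mm and 10.7 degrees, less where a joint would pass 70% of its speed; a pose out of reach is approached as far as the arm can. A call with a gripper value outside its range is refused whole. The fingers move at their own pace and stop on an object; "squeeze" is the grip in N (left out, the last holds). Time passes only in rows, so rows that do not move let the fingers close. It gives the time, the measured TCP pose, the force and the opening at its end, in the units of the state.
- read_state(): the state, without advancing time (a new reading comes with each control period).
- read_camera(name): name is "scene" or "top" or "wrist"; returns (picture, depth): 480x640x3 uint8, blue, green, red; 480x640 float32, m along the optical axis (not along the pixel's ray), 0 where there is no reading.
- camera_model(name): a dict with "intrinsics" (3x3 intrinsics, pixels), "R" (3x3) and "t" (3): a world point X has camera coordinates R X + t. Camera axes: x right, y down, z forward; pixel columns grow to the right and rows downward; lengths in m; the calibration is good to about 2 mm. The wrist camera is an equidistant fisheye: a pixel r from the principal point sees the ray r / f radians off the axis. A picture is of the moment at which its call begins: read the wrist's pose just before it. camera_model takes no time and is no camera call; for the wrist camera it gives the pose at the moment of the call.
- close_job(): hands the job in, once; it reports no verdict.
Trained networks look in the newest picture that a camera, given by its name, has taken for a name from the list of things; names that differ only in an ending like _2 or _b are one class to them, and where a whole thing is asked for, a point or a joint stands for the part that bears it (a point fixed in the world has none). Each returns a list of dicts, best first, with "conf" (0 to 1); they miss things now and then, are a little off and sometimes report something else, mostly with a low value. They report only what shows in the picture. A call takes as long as a camera call.
- find_in(query, camera): "point" ([x, y, z] in m, in the coordinates of the camera as it stood for that picture, good to about 4 mm: the middle of the surface that is visible of it).
- cut_out(query, camera): "mask" (480x640 bool, what is visible of it).
- spot_point(query, camera): "point" ([x, y, z] in m, in the coordinates of the camera as it stood for that picture, good to about 4 mm: a listed point, or the origin of a listed thing).
The state is a dict: "t": time; "q": joint angles; "dq": joint speeds; "joint_torque": joint torques, N m; "tool_pos": TCP position; "orientation": TCP orientation; "force": force on the tool from outside, world axes, zero at the start; "wrist_torque": the same for the moment, N m; "opening": finger opening in m.
Only numpy, scipy, OpenCV 4.12 (cv2) and the standard library are available. Lean on these libraries where they do the work, as an engineer would, in place of code of your own. Each camera call takes 0.05 s, during which the arm holds its last target. There are 200 camera calls.

TASK

Free the lacquer panel from its clamp using the fingertips only: touch the top of the clamp bar's left-hand sleeve, keep feeling along the bar's top edge to the right until the fingertip drops into the notch, then press the release key inside the notch all the way down, which lifts the clamp pad off the panel. Grip and lift nothing, leave the panel and the sanding block on it, the bottle, the bowl and the brush where they are, and finish with the hand clear.

Things in the scene. Friction and masses are not known exactly. Their poses are not given: they have to be found in the camera images.
- bed: Panel-holding bed, fixed to the table: a plywood board 270 x 360 x 12 mm with a galvanised steel clamp bar along its robot-side edge, running through two dark sleeves. Origin at table height under the bar's centre line; x points across the bar to the far side, y along the bar to the left seen from the robot, z up. The bar is 36 mm wide (x -18 to +18 mm), its flat top 50 mm above the table.
- bar_left (a point): Point on the centre line of the bar's top edge, 50 mm above the table, where the bar comes out of the left sleeve (bed y = +90 mm). From here to bar_right, 220 mm away, the top is level but for one notch. The bar does not slide in use; its ends may stick out up to 80 mm beyond the sleeves.
- bar_right (a point): Same, where the bar enters the right sleeve (bed y = -130 mm). The notch is cut across the bar's full width, 46 mm long along y, its centre anywhere from bed y = +20 to -90 mm, new each run: find it by touch or sight. In it sits the release key, of the same steel, 32 x 41 mm in x, y, its flat top 8 mm below the bar's top until pressed.
- sleeve: The left-hand sleeve round the bar, dark steel with two bright rivets, part of the bed: 50 mm long along y, 48 mm wide in x. Origin at the centre of its underside, 12 mm above the table; its flat top lies 42 mm above that origin (54 mm above the table, 4 mm above the bar's top). Axes as the bed's. Its right-hand edge is 25 mm from its origin along -y.
- key (a joint): How far the release key is pressed down, m: 0 up, 0.010 at its stop. It slides straight down against a steady 6 N or so, with no spring: it stays where it is left.
- panel: Black lacquer panel, 170 x 200 x 10 mm, lying loose and flat on the bed's board under the clamp pad, an aluminium strip 22 x 200 mm over its near edge just beyond the bar, whose top is 37 mm above the table and rises as far as the key goes down. A guide strip 42 mm high runs between pad and bar. Origin at the centre of its underside, x and y along its 170 and 200 mm sides.
- sander: Cork sanding block, 40 x 75 x 26 mm, lying on the panel; origin at the centre of its underside.
- bottle: Amber bottle with a red cap, 60 mm across, 160 mm tall, standing on the table; origin at the centre of its underside.
- bowl: White ceramic bowl, 100 mm across, 45 mm tall, standing on the table; origin at the centre of its underside.
- brush: Paint brush lying on the table, about 200 mm long; origin under it, x along the brush from handle to bristles.

How it is judged:
By the outcome, as a careful person would: the job done as asked, in the order asked, and still so for the second after the job is handed in, with the robot touching nothing.
It also fails if it takes over 58 s, if anything falls off the work surface, if the arm or the gripper's body presses on something with over 40 N, if the wrist force passes 120 N, or if a joint passes its speed limit or range.

## Working session

There is one attempt and no reset: what is moved stays moved. The work goes in short steps, Python scripts to look and compute and a tool call to move; the robot and the scene stay as the last step left them, time stands still between calls to the robot, and variables do not carry over. Pictures are saved under pics/ and viewed, about 8 in all and at most 12, crops included, and the job is handed in when it is done.

Besides the shell and the picture viewer there is one more tool, called after "Emit:" as name(argument=value, ...) on one line, values as JSON. apply_moves: Moves the arm, as the interface text tells. Its arguments: {"type":"object","properties":{"commands":{"type":"array"},"squeeze":{"type":"number"}},"required":["commands"]}

```bash
mkdir -p pics; cat > h.py <<'E'
from plant import *
import numpy as np, cv2
def w(name,p):
    m=camera_model(name); return np.array(m["R"]).T@(np.array(p)-np.array(m["t"]))
E
python3 - <<'E'
from h import *
for c in ("top","scene"):
    im,d=read_camera(c); cv2.imwrite(f"pics/{c}0.png",im); np.save(c+"_d.npy",d)
    for q in ("bed","bar_left","bar_right","sleeve","key","panel","bottle","bowl","brush"):
        r=spot_point(q,c)
        print(c,q,[(round(x["conf"],2),np.round(w(c,x["point"]),3).tolist()) for x in r[:2]])
s=read_state(); print(s["t"],s["tool_pos"],s["orientation"],s["force"])
E
```

```text
top bed [(0.96, [0.485, 0.019, 0.002])]
top bar_left [(0.78, [0.466, 0.102, 0.048]), (0.47, [0.62, 0.028, 0.011])]
top bar_right [(0.62, [0.52, -0.112, 0.051])]
top sleeve [(0.68, [0.456, 0.133, 0.011]), (0.28, [0.592, -0.412, -0.0])]Traceback (most recent call last):
  File "<stdin>", line 5, in <module>
ValueError: it knows: bar_left, bar_right, bed, bottle, bowl, brush, panel, sander, sleeve
```

View pics/top0.png

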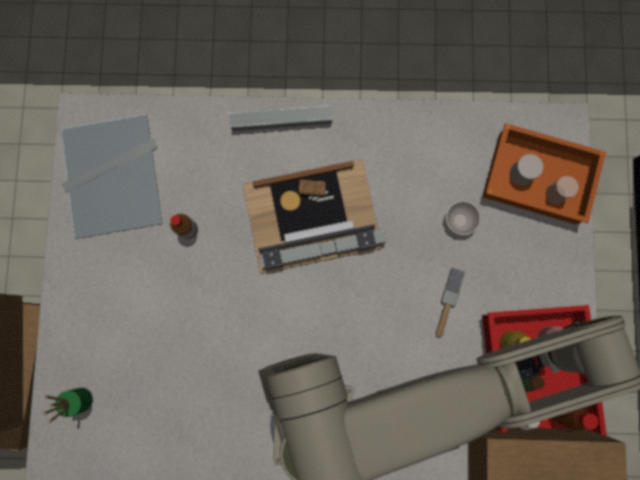

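The top view shows the bed at about (315,215). The bar runs from the left sleeve (270,257) to the right sleeve (367,238), with what looks like a notch near (328,247).

```bash
python3 - <<'E'
from h import *
im,d=read_camera("scene"); cv2.imwrite("pics/scene1.png",im)
for q in ("bed","bar_left","bar_right","sleeve"):
    print("scene",q,[(round(x["conf"],2),np.round(w("scene",x["point"]),3).tolist()) for x in spot_point(q,"scene")[:2]])
im,d=read_camera("top")
for q in ("bed","bar_left","bar_right","sleeve","panel","bottle","bowl"):
    print("top",q,[(round(x["conf"],2),np.round(w("top",x["point"]),3).tolist()) for x in spot_point(q,"top")[:2]])
for q in ("key",):
  try:
   for c in("top","scene"): print(c,q,[(round(x["conf"],2),np.round(w(c,x["point"]),3).tolist()) for x in find_in(q,c)[:2]])
  except Exception as e: print(e)
m=camera_model("top"); K=np.array(m["intrinsics"]);R=np.array(m["R"]);t=np.array(m["t"])
# rectified ortho view of z=0.05 plane: x 0.40..0.60 , y 0.2..-0.2 , 0.5 mm/px
n=(400,800)
px=np.array([[0,0],[800,0],[800,400],[0,400]],np.float32)
W=np.array([[.6,.2,.05],[.6,-.2,.05],[.4,-.2,.05],[.4,.2,.05]])
c=(K@(R@W.T+t[:,None])).T; c=(c[:,:2]/c[:,2:]).astype(np.float32)
H=cv2.getPerspectiveTransform(c,px)
o=cv2.warpPerspective(im,H,(800,400),flags=cv2.INTER_CUBIC)
for k in range(0,800,100): cv2.line(o,(k,0),(k,8),(0,255,0),1)
cv2.imwrite("pics/ortho.png",o)
ds=d[230:270,260:390]; v,u=np.mgrid[230:270,260:390]
P=np.stack([u,v,np.ones_like(u)],-1)@np.linalg.inv(K).T*ds[...,None]
P=(P-t)@R
b=(abs(P[...,2]-.05)<.006)
q=P[b]; print(len(q)); mu=q.mean(0); print(mu, np.linalg.svd(q[:,:2]-mu[:2])[2][0], np.median(q[:,2]))
s=read_state(); print(s["t"],s["tool_pos"],s["orientation"],s["force"])
E
```

```text
scene bed [(0.8, [0.486, 0.017, 0.0])]
scene bar_left [(0.84, [0.463, 0.105, 0.051])]
scene bar_right [(0.86, [0.515, -0.109, 0.05])]
scene sleeve [(0.57, [0.458, 0.128, 0.013])]
top bed [(0.97, [0.488, 0.019, -0.002])]
top bar_left [(0.89, [0.465, 0.104, 0.047]), (0.55, [0.591, -0.414, 0.001])]
top bar_right [(0.73, [0.52, -0.111, 0.048]), (0.4, [0.619, 0.029, 0.01])]
top sleeve [(0.67, [0.46, 0.134, 0.013])]
top panel [(0.65, [0.62, 0.026, 0.01])]
top bottle [(0.78, [0.541, 0.379, 0.002])]
top bowl [(0.86, [0.594, -0.414, 0.002])]
top key [(0.66, [0.536, 0.367, 0.106]), (0.63, [0.498, -0.03, 0.041])]
scene key [(0.73, [0.552, 0.368, 0.086]), (0.68, [0.496, -0.028, 0.04])]
1403
[ 0.49368845 -0.00718547  0.05009766] [ 0.21922117 -0.97567519] 0.05018258875259231
1.0 [ 0.23358708 -0.55266612  0.21865006] [-3.07902220e+00 -6.23875760e-01 -7.24270587e-05] [ 0.39923403  0.05733096 -0.96699947]
```

View pics/ortho.png

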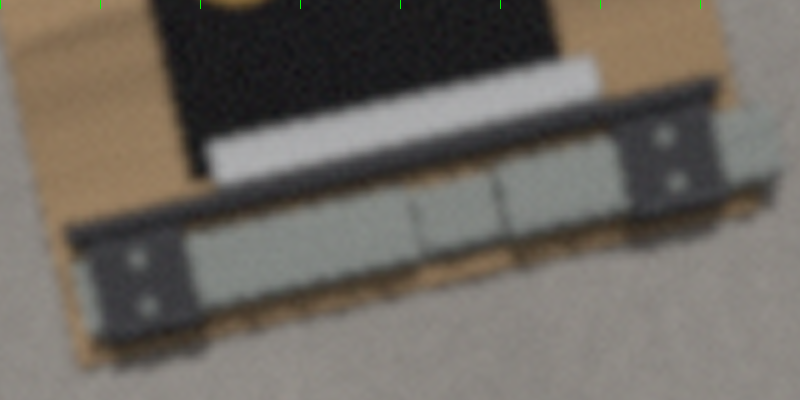

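View pics/scene1.png

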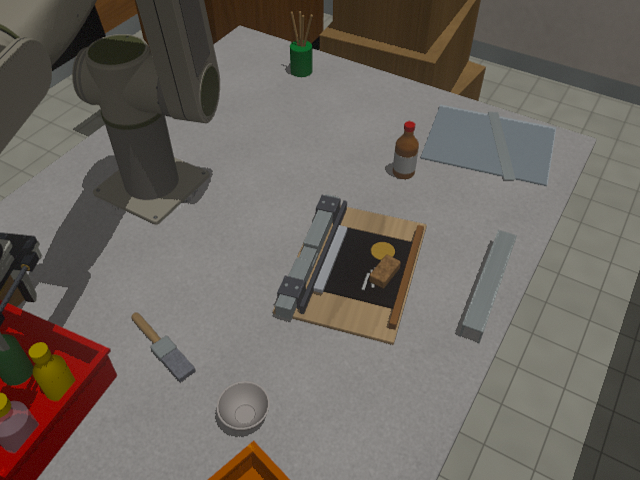

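The scene view shows the bar near (310,250) with the left sleeve at (328,208) and the notch midway. It agrees with the top view. I take the left edge of the sleeve run at about (0.465, 0.104), the bar direction to the right as (0.219, -0.976), and the key at about (0.496, -0.029). I'll close the fingers, turn the jaw across the bar and go above the sleeve.

Emit:
apply_moves(commands=[1.9,5.6,0,0,0,0.174,0,1.9,5.6,0,0,0,0.174,0,1.9,5.6,0,0,0,0.174,0,1.9,5.6,0,0,0,0.174,0,1.9,5.6,0,0,0,0.174,0,1.9,5.6,0,0,0,0.174,0,1.9,5.6,0,0,0,0.174,0,1.9,5.6,0,0,0,0.174,0], squeeze=5)

```text
t: 2.0
tool_pos: [0.3866, -0.0945, 0.2178]
orientation: [1.916, 2.485, 0.002]
force: [0.4, -0.1, -1.0]
opening: 0.0178
```

Emit:
apply_moves(commands=[1.8,5.3,-2,0,0,-0.037,0,1.8,5.3,-2,0,0,0,0,1.8,5.3,-2,0,0,0,0,1.8,5.3,-2,0,0,0,0,0,0,0,0,0,0,0])

```text
t: 2.62
tool_pos: [0.461, 0.1284, 0.1376]
orientation: [1.949, 2.452, 0.007]
force: [-0.5, -0.8, 0.3]
opening: 0.0004
```

```bash
python3 - <<'E'
from h import *
im,d=read_camera("wrist"); cv2.imwrite("pics/w1.png",im)
for q in ("bar_left","bar_right","sleeve"):
    print(q,[(round(x["conf"],2),np.round(w("wrist",x["point"]),3).tolist()) for x in spot_point(q,"wrist")[:2]])
print("key",[(round(x["conf"],2),np.round(w("wrist",x["point"]),3).tolist()) for x in find_in("key","wrist")[:3]])
s=read_state(); print(s["t"],s["tool_pos"],s["orientation"],s["force"],s["opening"])
E
```

```text
bar_left [(0.59, [0.465, 0.099, 0.052])]
bar_right []
sleeve [(0.83, [0.461, 0.124, 0.013])]
key [(0.58, [0.462, 0.128, 0.058])]
2.875 [0.46257632 0.12418002 0.1406516 ] [1.95359251 2.44297457 0.01176295] [ 0.19934218 -0.26877225  0.01116602] 0.0006689852731953537
```

View pics/w1.png

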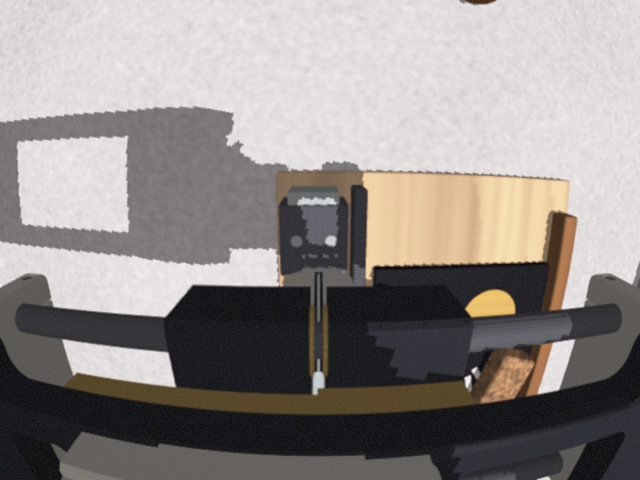

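The wrist view shows the left sleeve (285–345, 190–275) straight under the closed fingers at column 319, with the bar parallel to the picture axis, so the yaw is right. Now down to just above the sleeve.

Emit:
apply_moves(commands=[-0.4,-0.6,-3,0,0,-0.01,0,0,0,-3,0,0,0,0,0,0,-1.2,0,0,0,0,0,0,0,0,0,0,0])

```text
t: 3.38
tool_pos: [0.4615, 0.1136, 0.0716]
orientation: [1.972, 2.42, 0.021]
force: [0.5, 1.1, 0.9]
opening: 0.0005
```

```bash
cat >> h.py <<'E'
from scipy.spatial.transform import Rotation as Ro
yh=np.array([-.219,.976]); xh=np.array([.976,.219]); BL=np.array([.465,.103])
def rep():
    s=read_state(); p=s["tool_pos"]; 
    R=Ro.from_rotvec(s["orientation"]); T=Ro.from_matrix(np.array([[np.cos(1.791),np.sin(1.791),0],[np.sin(1.791),-np.cos(1.791),0],[0,0,-1]]))
    v=np.array(p[:2])-BL
    print("t",round(s["t"],2),"p",np.round(p,4),"bed",np.round([v@xh,v@yh+.09],4),"fix",np.round((T*R.inv()).as_rotvec(),3),"F",np.round(s["force"],1))
E
python3 -c "
from h import *
rep()"
```

```text
t 3.38 p [0.4615 0.1136 0.0716] bed [-0.0011  0.1011] fix [0.002 0.024 0.017] F [0.5 1.1 0.9]
```

Emit:
apply_moves(commands=[-0.3,0.4,-0.6,0,0.024,0.017,0,0,0,-0.6,0,0,0,0,0,0,-0.3,0,0,0,0,0,0,-0.3,0,0,0,0])

```text
t: 3.88
tool_pos: [0.4609, 0.118, 0.0558]
orientation: [1.961, 2.451, 0.002]
force: [-0.8, -0.6, 0.8]
opening: 0.0006
```

```bash
python3 -c "
from h import *
rep()"
```

```text
t 3.88 p [0.4609 0.118  0.0558] bed [-0.0007  0.1056] fix [ 0.001  0.003 -0.001] F [-0.8 -0.6  0.8]
```

Emit:
apply_moves(commands=[-0.2,0,-0.15,0,0,0,0,0,0,-0.2,0,0,0,0])

```text
t: 4.12
tool_pos: [0.4591, 0.1181, 0.0541]
orientation: [1.96, 2.451, 0.001]
force: [-15.6, -4.0, 34.7]
opening: 0.0005
```

```bash
python3 -c "
from h import *
rep()"
```

```text
t 4.12 p [0.4591 0.1181 0.0541] bed [-0.0024  0.106 ] fix [ 0.002  0.003 -0.001] F [-15.6  -4.   34.7]
```

Contact on the sleeve top at z = 0.054, exactly the expected height. Force is 35 N, so I'll ease to a light touch and slide right.

Emit:
apply_moves(commands=[0.04,-0.2,-0.03,0,0,0,0,0.04,-0.2,-0.04,0,0,0,0,0.08,-0.35,-0.04,0,0,0,0])

```text
t: 4.5
tool_pos: [0.4613, 0.1114, 0.0543]
orientation: [1.959, 2.451, 0.005]
force: [-1.8, 5.8, 5.7]
opening: 0.0004
```

```bash
python3 -c "
from h import *
rep()"
```

```text
t 4.5 p [0.4613 0.1114 0.0543] bed [-0.0018  0.099 ] fix [-0.     0.005 -0.002] F [-1.8  5.8  5.7]
```

Emit:
apply_moves(commands=[0.06,-0.35,-0.05,0,0,0,0,0.07,-0.35,-0.05,0,0,0,0,0.07,-0.35,-0.05,0,0,0,0,0.07,-0.35,-0.05,0,0,0,0,0.07,-0.35,-0.05,0,0,0,0])

```text
t: 5.12
tool_pos: [0.4663, 0.0968, 0.0541]
orientation: [1.96, 2.453, 0.017]
force: [-1.1, 2.4, 4.0]
opening: 0.0004
```

```bash
python3 -c "
from h import *
rep()"
```

```text
t 5.12 p [0.4663 0.0968 0.0541] bed [-0.0001  0.0837] fix [-0.007  0.008 -0.002] F [-1.1  2.4  4. ]
```

Emit:
apply_moves(commands=[-0.1,-0.45,-0.05,-0.007,0.008,0,0,0,-0.3,-0.1,0,0,0,0,0,0,-0.15,0,0,0,0,0,0,-0.12,0,0,0,0])

```text
t: 5.62
tool_pos: [0.4649, 0.088, 0.0501]
orientation: [-1.962, -2.453, 0.003]
force: [-11.6, -0.2, 25.4]
opening: 0.0002
```

```bash
python3 -c "
from h import *
rep()"
```

```text
t 5.62 p [0.4649 0.088  0.0501] bed [-0.0034  0.0754] fix [ 0.001 -0.001 -0.002] F [-11.6  -0.2  25.4]
```

Stepped off the sleeve onto the bar's top at z = 0.050. Sliding right with light contact.

Emit:
apply_moves(commands=[0.06,-0.4,-0.02,0,0,0,0,0.1,-0.5,-0.04,0,0,0,0,0.11,-0.5,-0.05,0,0,0,0,0.11,-0.5,-0.05,0,0,0,0,0.11,-0.5,-0.05,0,0,0,0,0.11,-0.5,-0.05,0,0,0,0])

```text
t: 6.38
tool_pos: [0.4727, 0.0625, 0.0503]
orientation: [-1.959, -2.452, -0.01]
force: [-2.6, 5.8, 7.3]
opening: 0.0004
```

```bash
python3 -c "
from h import *
rep()"
```

```text
t 6.38 p [0.4727 0.0625 0.0503] bed [-0.0013  0.0488] fix [-0.007  0.002 -0.002] F [-2.6  5.8  7.3]
```

Emit:
apply_moves(commands=[0.06,-0.5,-0.05,-0.007,0.002,0,0,0.09,-0.5,-0.05,0,0,0,0,0.1,-0.5,-0.05,0,0,0,0,0.1,-0.5,-0.05,-0.004,0,0,0,0.1,-0.5,-0.05,0,0,0,0,0.1,-0.5,-0.05,0,0,0,0,0.1,-0.5,-0.05,-0.004,0,0,0,0.1,-0.5,-0.05,0,0,0,0])

```text
t: 7.38
tool_pos: [0.4831, 0.0279, 0.0503]
orientation: [1.96, 2.454, 0.01]
force: [-2.2, 5.9, 7.7]
opening: 0.0009
```

```bash
python3 -c "
from h import *
rep()"
```

```text
t 7.38 p [0.4831 0.0279 0.0503] bed [0.0012 0.0127] fix [-0.005  0.005 -0.002] F [-2.2  5.9  7.7]
```

Emit:
apply_moves(commands=[0.0,-0.5,-0.05,-0.006,0.005,0,0,0.04,-0.5,-0.05,0,0,0,0,0.06,-0.5,-0.05,0,0,0,0,0.06,-0.5,-0.05,-0.004,0,0,0,0.06,-0.5,-0.05,0,0,0,0,0.08,-0.5,-0.05,0,0,0,0])

```text
t: 8.12
tool_pos: [0.4886, 0.0018, 0.0502]
orientation: [1.96, 2.454, 0.009]
force: [-2.3, 5.6, 6.8]
opening: 0.0003
```

```bash
python3 -c "
from h import *
rep()"
```

```text
t 8.12 p [0.4886 0.0018 0.0502] bed [ 0.0009 -0.0139] fix [-0.004  0.004 -0.003] F [-2.3  5.6  6.8]
```

Emit:
apply_moves(commands=[0.0,-0.45,-0.05,-0.005,0.004,0,0,0.02,-0.45,-0.05,0,0,0,0,0.05,-0.45,-0.06,0,0,0,0,0.06,-0.45,-0.06,-0.004,0,0,0])

```text
t: 8.62
tool_pos: [0.4915, -0.0135, 0.05]
orientation: [1.959, 2.453, 0.004]
force: [-1.4, 4.0, 5.1]
opening: 0.0004
```

```bash
python3 -c "
from h import *
rep()"
```

```text
t 8.62 p [ 0.4915 -0.0135  0.05  ] bed [ 0.0004 -0.0296] fix [-0.001  0.003 -0.003] F [-1.4  4.   5.1]
```

Emit:
apply_moves(commands=[0.0,-0.4,-0.08,0,0.003,0,0,0.03,-0.3,-0.15,0,0,0,0])

```text
t: 8.88
tool_pos: [0.4916, -0.0212, 0.0472]
orientation: [-1.96, -2.455, -0.0]
force: [0.6, -0.4, -0.1]
opening: 0.0004
```

```bash
python3 -c "
from h import *
rep()"
```

```text
t 8.88 p [ 0.4916 -0.0212  0.0472] bed [-0.0012 -0.037 ] fix [-0.    -0.    -0.003] F [ 0.6 -0.4 -0.1]
```

The tip is below the bar top with no force, so it has dropped into the notch. I'll centre over the key (bed y about -0.047) while descending.

Emit:
apply_moves(commands=[0.08,-0.4,-0.1,0,0,0,0,0.06,-0.35,-0.15,0,0,0,0,0,0,-0.15,0,0,0,0])

```text
t: 9.25
tool_pos: [0.4925, -0.0297, 0.0421]
orientation: [-1.96, -2.453, 0.002]
force: [-1.8, -0.2, 5.5]
opening: 0.0002
```

```bash
python3 -c "
from h import *
rep()"
```

```text
t 9.25 p [ 0.4925 -0.0297  0.0421] bed [-0.0023 -0.0456] fix [-0.    -0.002 -0.002] F [-1.8 -0.2  5.5]
```

Touching the key at z = 0.0421, as expected. Pressing it to its stop (z about 0.032).

Emit:
apply_moves(commands=[0,0,-0.2,0,0,0,0,0,0,-0.2,0,0,0,0,0,0,-0.2,0,0,0,0,0,0,-0.2,0,0,0,0])

```text
t: 9.75
tool_pos: [0.4925, -0.0297, 0.0353]
orientation: [-1.96, -2.453, 0.002]
force: [-2.6, -0.8, 5.4]
opening: 0.0002
```

```bash
python3 -c "
from h import *
rep()"
```

```text
t 9.75 p [ 0.4925 -0.0297  0.0353] bed [-0.0022 -0.0456] fix [ 0.    -0.002 -0.003] F [-2.6 -0.8  5.4]
```

Emit:
apply_moves(commands=[0,0,-0.15,0,0,0,0,0,0,-0.15,0,0,0,0,0,0,-0.15,0,0,0,0,0,0,-0.12,0,0,0,0])

```text
t: 10.25
tool_pos: [0.4926, -0.0298, 0.0321]
orientation: [-1.959, -2.454, 0.004]
force: [-9.2, 1.1, 19.0]
opening: 0.0005
```

```bash
python3 -c "
from h import *
rep()"
```

```text
t 10.25 p [ 0.4926 -0.0298  0.0321] bed [-0.0022 -0.0456] fix [ 0.001 -0.003 -0.003] F [-9.2  1.1 19. ]
```

It is at the stop: 19 N at z = 0.0321. One more firm push to confirm, then straight up.

Emit:
apply_moves(commands=[0,0,-0.15,0,0,0,0,0,0,-0.15,0,0,0,0])

```text
t: 10.5
tool_pos: [0.4926, -0.0298, 0.0321]
orientation: [-1.958, -2.454, 0.005]
force: [-9.6, 0.7, 18.0]
opening: 0.0003
```

Emit:
apply_moves(commands=[0,0,1,0,0,0,0,0,0,2,0,0,0,0,0,0,4,0,0,0,0,0,0,5,0,0,0,0,-1,-4,3,0,0,0,0,-2,-5,0,0,0,0,0,-2,-5,0,0,0,0,0,-2,-5,0,0,0,0,0])

```text
t: 11.5
tool_pos: [0.4215, -0.2213, 0.1898]
orientation: [1.947, 2.462, -0.004]
force: [0.3, -0.6, -0.3]
opening: 0.0005
```

Emit:
apply_moves(commands=[-1,-5,0,0,0,0,0,-1,-4,0,0,0,0,0,0,0,0,0,0,0,0,0,0,0,0,0,0,0])

```text
t: 12.0
tool_pos: [0.3992, -0.3169, 0.191]
orientation: [1.952, 2.455, -0.004]
force: [-0.6, 0.5, 0.8]
opening: 0.0007
```

```bash
python3 - <<'E'
from h import *
rep()
im,d=read_camera("top")
m=camera_model("top"); K=np.array(m["intrinsics"]);R=np.array(m["R"]);t=np.array(m["t"])
for q in ("panel","sander","bottle","bowl","brush"):
    print(q,[(round(x["conf"],2),np.round(w("top",x["point"]),3).tolist()) for x in spot_point(q,"top")[:1]])
v,u=np.mgrid[0:480,0:640]
P=((np.stack([u,v,np.ones_like(u)],-1)@np.linalg.inv(K).T*d[...,None])-t)@R
B=P[...,:2]-(BL-.09*yh); bx=B@xh; by=B@yh
print("key z",np.median(P[(abs(bx-.001)<.01)&(abs(by+.047)<.012)][:,2]),"bar z",np.median(P[(abs(bx)<.01)&(abs(by-.03)<.03)][:,2]))
for x0 in (.03,.035,.04,.045,.05,.055): print(x0,np.round(np.median(P[(abs(bx-x0)<.003)&(abs(by)<.06)][:,2]),4))
cv2.imwrite("pics/top9.png",cv2.resize(im[140:290,160:500],None,fx=2.3,fy=2.3))
E
```

```text
t 12.0 p [ 0.3992 -0.3169  0.191 ] bed [-0.1562 -0.3054] fix [ 0.005  0.002 -0.007] F [-0.6  0.5  0.8]
panel [(0.7, [0.62, 0.025, 0.011])]
sander [(0.95, [0.666, 0.021, 0.022])]
bottle [(0.65, [0.543, 0.377, 0.003])]
bowl [(0.95, [0.592, -0.413, 0.002])]
brush [(0.51, [0.356, -0.372, -0.003])]
key z 0.03188264780089462 bar z 0.0497954475777133
0.03 0.0234
0.035 0.0404
0.04 0.04
0.045 0.045
0.05 0.0469
0.055 0.0468
```

View pics/top9.png

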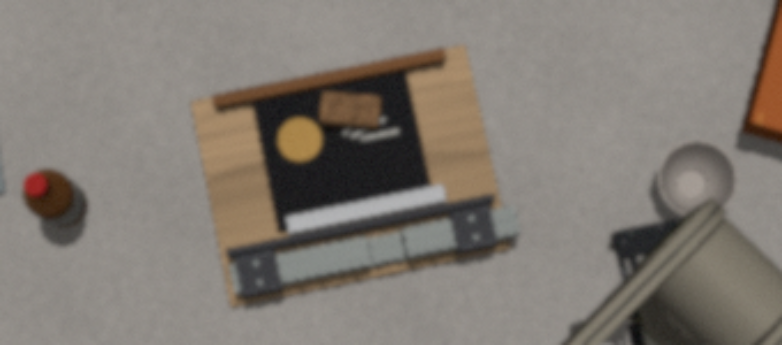

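In this crop, the key at (387,247) is sunk and the pad at (365,207) is raised. Panel, sanding block, bottle and bowl are in place, and the hand is clear at the lower right. Depth puts the key at 31.9 mm and the pad at 47 mm, so I'm handing in.

```bash
python3 -c "
from plant import *
print(close_job())"
```

```text
the job is handed in; nothing more can be done
None
```

The clamp is released: the key is at its stop and the pad is off the panel. I handed the job in at about 12 s of the 58 s allowed.

**What I did:**
- With the fingers closed, I touched the left sleeve's top at z = 54 mm and slid right along it.
- I stepped down onto the bar at z = 50 mm and kept a contact of about 5–8 N along it.
- The fingertip dropped into the notch; I centred it at about bed y = -46 mm.
- I pressed the key from z = 42 mm to its stop at 32 mm. A second push there met 18–19 N with no further travel. Then I withdrew.

**Last checks:**
- **Clamp:** depth from the top camera puts the key top at 31.9 mm (10 mm pressed) and the pad at 47 mm, up from the stated 37 mm.
- **Other objects:** panel, bottle and bowl read within about 2 mm of where they started. The sanding block and brush had no starting measurement. The block looks unmoved in the picture. The brush was hidden under the arm there and was found only weakly (0.51 confidence), but the hand stayed about 19 cm above the table on that side.
- **Hand:** it is about 19 cm above the table with force near zero.
- **Force:** the first touch on the sleeve peaked at about 35 N on the fingertip, harder than I intended but well under the 120 N wrist limit.

None of the last checks failed. Early on, one of the network's readings for the key fell on the bottle and another on the sleeve; I ignored both.

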